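# Shut today's pill lid and point out tomorrow's compartment

### The arm

A 7-joint arm with a two-finger parallel gripper is mounted at the origin on the work surface. World frame = base frame: x ahead of the robot, y to its left, z up, the work surface at z = 0. Lengths are in mm, angles in rad, forces in N, time in s.
With the tool pointing down it reaches from about 400 to 850 mm from the base axis. Payload 10.4 kg.
Tool frame: the origin (TCP) lies midway between the tips of the shut fingers; the grasp point (between the pads) lies 19 mm behind it; z points along the fingers, y is the line along which they close (so a half turn about z gives the same grasp; the last joint's range is limited). The gripper opens to 85 mm and grips with 20 to 120 N. Pads are 22 mm wide; open, the fingers measure 114 mm over their backs; the gripper's body (76 mm by 85 mm) begins 54 mm behind the grasp point. The pads swing forward as they close: fully open they stand 13 mm farther back than shut.
Start: joints at [1.093, 0.332, -0.065, 1.46, 0.022, 1.35, -0.088], TCP at [274.575, -561.48, 231.338] pointing down, gripper open.
Joint ranges: [-2.6, 2.6], [-0.5, 2.12], [-1.47, 1.34], [0.16, 2.42], [-1.27, 4.41], [0.06, 2.06], [-2.6, 2.6]. Speed limits (rad/s): [2.22, 2.22, 2.79, 2.79, 3.14, 3.14, 3.14].

### API

Orientations are given as a 3x3 rotation matrix whose columns are the frame's x, y, z axes.
In Python, from rig import env gives the robot as it stands.
- The arm moves only by the tool servo_tool, never from a script. Its argument "moves" is a list of rows, each an object with "dp": the shift along the tool's x, y, z in mm, a list of three; "roll": the turn about the tool's z in rad. A call has 1 to 12 rows; each row shifts and turns the commanded pose from where the row before left it, along the tool's axes as they then stand; what a row does not reach is not made up. A row lasts 1/10 s, in which the tool goes at most 50 mm and 8.59 degrees, less where a joint would pass 70% of its speed; a pose out of reach is approached as far as the arm can. A call with a gripper value outside its range is refused whole. "gripper" is the finger opening in mm, from 0 to 85.4, set as the call begins (left out, the last holds). The fingers move at their own pace and stop on an object; "squeeze" is the grip in N (left out, the last holds). Time passes only in rows, so rows that do not move let the fingers close. It gives the time, the measured TCP pose, the force, the opening and the grip force at its end, in the units of the state.
- env.observe(): the state, without advancing time (a new reading comes with each control period).
- env.snapshot(name): name is "side" or "top"; returns a dict with "img" (384x512x3 uint8, red, green, blue), "z_map" (384x512 float32, mm along the optical axis (not along the pixel's ray), 0 where there is no reading), "intrinsics" (3x3 intrinsics, pixels), "R" (3x3) and "t" (3): a world point X has camera coordinates R X + t. Camera axes: x right, y down, z forward; pixel columns grow to the right and rows downward; lengths in mm; the calibration is good to about 2 mm. A picture is of the moment at which its call begins.
- env.close_job(): hands the job in; it is judged then, once.
Trained networks look in a picture, given as the dict that the camera call returned (one of the last four; its "shot" number tells which), for a name from the list of things; names that differ only in an ending like _2 or _b are one class to them, and where a whole thing is asked for, a point or a joint stands for the part that bears it (a point fixed in the world has none). Each returns a list of dicts, best first, with "conf" (0 to 1); they miss things now and then, are a little off and sometimes report something else, mostly with a low value. They report only what shows in the picture. A call takes as long as a camera call. They do not tell look-alikes from the thing itself.
- env.recognise(picture, label): "xy" ([column, row] as shares, 0 to 1, of the picture: columns of its width, rows of its height, amid what is visible of it).
- env.cut_out(picture, label): "region" (384x512 bool, what is visible of it) and "xy" ([column, row] as shares, 0 to 1, of the picture: columns of its width, rows of its height, amid what is visible of it).
The state is a dict: "clock": time; "joints": joint angles; "qvel": joint speeds; "joint_torque": joint torques, N m; "ee_pos": TCP position; "orientation": TCP orientation; "wrist_force": force on the tool from outside, world axes, zero at the start; "wrist_torque": the same for the moment, N m; "opening": finger opening in mm; "grasp_force": force on a finger pad.
Only numpy, scipy, OpenCV 4.12 (cv2) and the standard library are available. Lean on these libraries where they do the work, as an engineer would, in place of code of your own. Each camera call takes 0.05 s, during which the arm holds its last target. There are 200 camera calls.

### The job

Today's pills have been taken and that compartment of the blue pill organizer still has its lid standing open: push the lid fully shut with a fingertip. Then show which compartment is tomorrow's, the next one along the row going away from the end with the carrying loop: bring your closed fingertips just above the middle of its lid, pointing down at it without touching, and keep pointing there for about three seconds, finishing still in that pose. Do not touch the other lids, the cup, eyeglass case, coaster, flashlight, medicine jar or clock, and pick nothing up.

Things in the scene. Friction and masses are not known exactly. Their poses are not given: they have to be found in the camera images.
- tray: Blue plastic tray of the pill organizer, 62 x 304 mm, fixed on the nightstand; origin at the centre of its underside. A flat carrying loop sticks out 34 mm from its +y end (first day); the -y end is plain. Seven identical compartments stand in a row along its y axis, 42 mm apart, centred at y = +126, +84, ... -126 mm.
- pod0: The compartment whose lid stands open at the start, at any place in the row but the last (plain end). Blue open box 52 (x) x 40 (y) x 28 mm high, 2 mm walls, fixed; origin at the centre of its underside, 4 mm above the nightstand; axes as the tray's. With lid shut: lid top z = 32 mm; in its middle (x = -1, y = 0) a raised thumb bar, 22 (x) x 20 (y) mm, top z = 37 mm.
- pod1: A compartment like pod0, same size, axes and origin, but with its lid shut; at any other place in the row but the last.
- pod2: A compartment like pod0, same size, axes and origin, but with its lid shut; at any other place in the row but the last.
- pod3: A compartment like pod0, same size, axes and origin, but with its lid shut; at any other place in the row but the last.
- pod4: A compartment like pod0, same size, axes and origin, but with its lid shut; at any other place in the row but the last.
- pod5: A compartment like pod0, same size, axes and origin, but with its lid shut; at any other place in the row but the last.
- pod6: A compartment like pod0, same size, axes and origin, but with its lid shut; always at the last place, the plain end.
- lid0 (a joint): Angle of pod0's lid, rad: 0 shut, growing as it opens; starts at 0.7 to 1.2. Lid 50 (x) x 39 x 4 mm, hinged along y at pod x = +25, z = 28 mm, opening up and away to +x; stiff hinge (0.02 N m), stays where left, firm stop at 0. While steep it jams if pressed straight down on its edge: push its outer face to -x and down (1 to 2 N), then down on the bar. Closed fingertips clear the lids beside it.
- lid1 (a joint): Angle of pod1's lid, rad; shut (0) at the start, stiff like lid0.
- lid2 (a joint): Angle of pod2's lid, rad; shut (0) at the start, stiff like lid0.
- lid3 (a joint): Angle of pod3's lid, rad; shut (0) at the start, stiff like lid0.
- lid4 (a joint): Angle of pod4's lid, rad; shut (0) at the start, stiff like lid0.
- lid5 (a joint): Angle of pod5's lid, rad; shut (0) at the start, stiff like lid0.
- lid6 (a joint): Angle of pod6's lid, rad; shut (0) at the start, stiff like lid0.
- cup: Stainless steel cup, 74 mm across, 90 mm high, loose; origin at the centre of its underside. To be left alone.
- case: Black eyeglass case, 60 x 155 x 36 mm, long axis y, loose; origin at the centre of its underside. To be left alone.
- coaster: Round white ceramic coaster, 98 mm across, 8 mm thick, loose; origin at the centre of its underside. To be left alone.
- flashlight: Small aluminium flashlight lying along its y axis, 120 mm long, 34 mm across the head, loose; origin at the centre of its underside. To be left alone.
- medicine: Small medicine jar, 44 mm across, 75 mm high, loose; origin at the centre of its underside. To be left alone.
- clock: White alarm clock, 45 x 90 mm, 70 mm high, loose; origin at the centre of its underside. To be left alone.
There are look-alikes about, which are no part of the job. What is shaped like the pod1 but pink is not meant. Leave any turquoise look-alike of the pod5 alone.

How it is judged:
By the outcome, as a careful person would: the job done as asked, in the order asked, and still so for the second after the job is handed in, with the robot touching nothing.
It also fails if it takes over 37 s, if anything falls off the work surface, if the arm or the gripper's body presses on something with over 40 N, if the wrist force passes 120 N, or if a joint passes its speed limit or range.

## Working session

There is one attempt and no reset: what is moved stays moved. The work goes in short steps, Python scripts to look and compute and a tool call to move; the robot and the scene stay as the last step left them, time stands still between calls to the robot, and variables do not carry over. Pictures are saved under pics/ and viewed, at most 10 in all, crops included, and the job is handed in when it is done.

Besides the shell and the picture viewer there is one more tool, called after "Emit:" as name(argument=value, ...), one argument or row to a line, values as JSON. servo_tool: Moves the arm, as the interface text tells. Its arguments: {"type":"object","properties":{"moves":{"type":"array"},"gripper":{"type":"number"},"squeeze":{"type":"number"}},"required":["moves"]}

```bash
mkdir -p pics; python3 - <<'E'
from rig import env
import cv2,numpy as np,pickle
d={}
for n in("top","side"):
    s=env.snapshot(n);d[n]=s
    cv2.imwrite(f"pics/{n}0.png",s["img"][:,:,::-1])
    for l in("tray","pod0","lid0"):
        print(n,l,[(np.round(np.array(r["xy"])*[512,384]),round(r["conf"],2)) for r in env.recognise(s,l)][:8])
pickle.dump(d,open("d.pkl","wb"))
o=env.observe();print(o["clock"],o["ee_pos"],o["orientation"])
E
```

```text
top tray [(array([196., 187.]), 0.7)]
top pod0 [(array([291., 242.]), 0.81), (array([284., 173.]), 0.71), (array([268., 177.]), 0.69), (array([210., 192.]), 0.67), (array([225., 186.]), 0.66), (array([168., 172.]), 0.58), (array([244., 227.]), 0.57), (array([238., 182.]), 0.53)]
top lid0 [(array([210., 192.]), 0.76), (array([223., 184.]), 0.72), (array([167., 170.]), 0.67), (array([299., 174.]), 0.58), (array([287., 175.]), 0.55), (array([245., 226.]), 0.53), (array([289., 240.]), 0.52)]
side tray [(array([253., 247.]), 0.67)]
side pod0 [(array([262., 219.]), 0.93), (array([249., 192.]), 0.92), (array([260., 146.]), 0.84), (array([263., 233.]), 0.83), (array([245., 178.]), 0.76), (array([178., 252.]), 0.75), (array([203., 201.]), 0.73), (array([270., 256.]), 0.72)]
side lid0 [(array([244., 179.]), 0.74), (array([202., 198.]), 0.73), (array([262., 140.]), 0.72), (array([267., 251.]), 0.7), (array([253., 206.]), 0.69), (array([244., 164.]), 0.63), (array([175., 248.]), 0.63), (array([250., 195.]), 0.6)]
0.4 [ 274.54076835 -561.43793507  231.21704967] [[ 8.98354485e-01  4.39271233e-01 -4.82889715e-05]
 [ 4.39271236e-01 -8.98354479e-01  1.07158997e-04]
 [ 3.69125085e-06 -1.17478722e-04 -9.99999993e-01]]
```

View pics/top0.png

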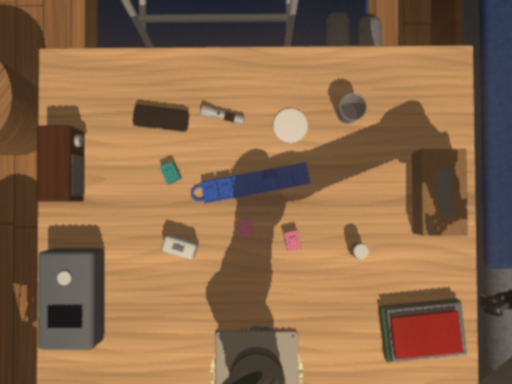

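View pics/side0.png

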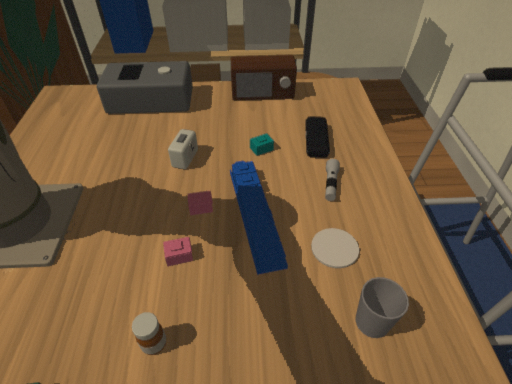

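The blue organizer runs from its loop at top pixel (198,193) to its plain end at (309,172). The look-alikes are pink at (291,241) and (244,228), and turquoise at (170,172). Blue matches the description. Next I'll measure it and check an enlarged crop.

```bash
cat > h.py <<'E'
import numpy as np,cv2
def cloud(s):
    v,u=np.mgrid[:384,:512];z=s["z_map"];K=s["intrinsics"]
    c=np.stack([(u-K[0,2])/K[0,0]*z,(v-K[1,2])/K[1,1]*z,z],-1)
    return (c-s["t"])@s["R"]
def blue(s,box):
    h=cv2.cvtColor(s["img"],cv2.COLOR_RGB2HSV)
    m=(abs(h[...,0].astype(int)-113)<12)&(h[...,1]>130)&(s["z_map"]>0)
    b=np.zeros_like(m);b[box[1]:box[3],box[0]:box[2]]=1
    return m&b
E
python3 - <<'E'
from h import *
import pickle
d=pickle.load(open("d.pkl","rb"))
im=[]
for n,b in(("top",(185,150,320,215)),("side",(220,150,300,280))):
    s=d[n];P=cloud(s);m=blue(s,b);p=P[m]
    print(n,m.sum(),np.percentile(p[:,2],[1,10,50,90,99]).round(1))
    r=cv2.minAreaRect(p[:,:2].astype(np.float32));print(r,cv2.boxPoints(r).round())
    # along-axis bins of height
    q=p-p.mean(0);w=np.linalg.svd(q[:,:2],full_matrices=False)[2][0];w=w*np.sign(w[1]);print(w,p.mean(0))
    a=q[:,:2]@w;c=q[:,:2]@np.array([w[1],-w[0]])
    for k in range(int(a.min())//14,int(a.max())//14+1):
        i=(a//14==k)
        if i.any():print(k*14,i.sum(),c[i].min().round(),c[i].max().round(),np.percentile(p[i,2],[10,50,95,100]).round())
    c=s["img"][b[1]:b[3],b[0]:b[2],::-1]
    c=np.clip(c.astype(float)*1.6,0,255).astype(np.uint8)
    cv2.imwrite(f"pics/c_{n}.png",cv2.resize(c,None,fx=5.0 if n=="top" else 4.5,fy=5.0 if n=="top" else 4.5,interpolation=cv2.INTER_CUBIC))
E
```

```text
top 548 [ 7.  31.3 36.2 41.  44.9]
((512.031982421875, 99.15536499023438), (50.229103088378906, 95.08846282958984), 10.041376113891602) [[479. 142.]
 [496.  48.]
 [545.  57.]
 [528. 150.]]
[-0.26934402  0.96304403] [512.26029418  99.84822311  35.52990547]
-56 14 2.0 20.0 [31. 34. 38. 39.]
-42 75 -27.0 22.0 [28. 35. 40. 45.]
-28 93 -28.0 23.0 [32. 38. 44. 48.]
-14 93 -27.0 24.0 [32. 36. 41. 44.]
0 90 -24.0 25.0 [28. 35. 40. 42.]
14 91 -23.0 26.0 [33. 38. 42. 45.]
28 88 -22.0 27.0 [32. 36. 43. 45.]
42 4 -20.0 -14.0 [14. 32. 35. 35.]
side 3087 [ 3.4  8.8 35.7 41.5 75.3]
((528.7835693359375, 13.37347412109375), (60.63394546508789, 331.4061584472656), 10.286498069763184) [[ 469.  171.]
 [ 529. -155.]
 [ 588. -144.]
 [ 529.  182.]]
[-0.18851186  0.98207091] [534.04341716 -31.81094545  31.31238688]
-126 297 -28.0 32.0 [ 4. 13. 34. 38.]
-112 253 -29.0 32.0 [12. 36. 42. 44.]
-98 174 -28.0 29.0 [27. 37. 42. 44.]
-84 153 -28.0 29.0 [13. 36. 38. 41.]
-70 188 -28.0 29.0 [30. 36. 42. 44.]
-56 163 -28.0 29.0 [17. 37. 43. 44.]
-42 124 -28.0 29.0 [15. 36. 55. 71.]
-28 108 -27.0 28.0 [13. 55. 77. 78.]
-14 109 -27.0 28.0 [ 6. 12. 77. 78.]
0 276 -27.0 28.0 [ 6. 17. 63. 78.]
14 127 -27.0 14.0 [14. 36. 42. 44.]
28 111 -27.0 29.0 [13. 37. 43. 44.]
42 91 -26.0 29.0 [15. 36. 38. 40.]
56 141 -27.0 29.0 [29. 37. 42. 42.]
70 119 -26.0 31.0 [25. 37. 43. 43.]
84 90 -26.0 29.0 [14. 36. 38. 41.]
98 130 -26.0 31.0 [22. 36. 42. 44.]
112 99 -26.0 31.0 [21. 37. 43. 44.]
126 86 -26.0 30.0 [14. 36. 38. 40.]
140 118 -26.0 31.0 [30. 36. 42. 43.]
154 93 -25.0 30.0 [18. 37. 42. 43.]
168 33 -24.0 28.0 [13. 36. 38. 41.]
196 2 2.0 10.0 [ 9. 10. 11. 11.]
210 2 5.0 8.0 [ 9.  9. 10. 10.]
```

View pics/c_side.png

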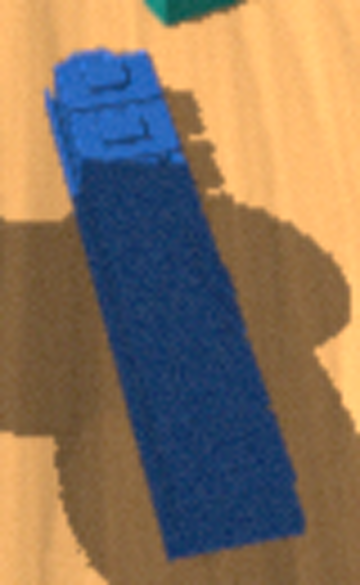

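View pics/c_top.png

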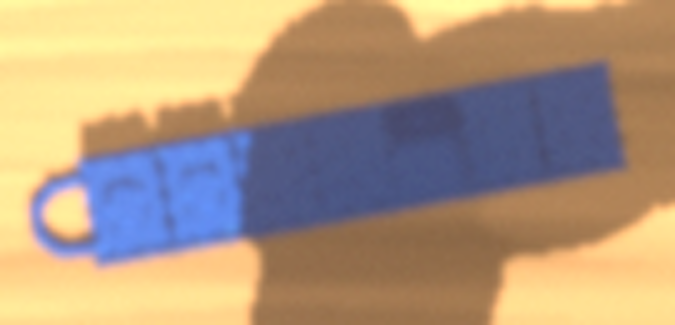

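The pictures show a single blue tray. Its open compartment appears as a dark patch at about (269,174) in the top image. I'll fit the tray frame and the lid plane precisely.

```bash
python3 - <<'E'
from h import *
import pickle
d=pickle.load(open("d.pkl","rb"))
th=np.radians(10.29)
R=np.array([[np.cos(th),-np.sin(th)],[np.sin(th),np.cos(th)]])
c0=np.array([531.4,0.1])
for n,b in(("top",(185,150,320,215)),("side",(220,150,300,280))):
    s=d[n];P=cloud(s)
    h=cv2.cvtColor(s["img"],cv2.COLOR_RGB2HSV)
    m=(abs(h[...,0].astype(int)-115)<16)&(h[...,1]>90)&(s["z_map"]>0)
    bb=np.zeros_like(m);bb[b[1]:b[3],b[0]:b[2]]=1;m&=bb
    p=P[m];q=(p[:,:2]-c0)@R
    t=p[:,2]>25
    r=cv2.minAreaRect(q[t&(p[:,2]<48)].astype(np.float32));print(n,m.sum(),"rect z25-48 in tray frame",r)
    print("range y",np.percentile(q[t,1],[0,1,99,100]).round(1))
    for y in range(-154,154,14):
        i=t&(abs(q[:,1]-y)<7)&(p[:,2]<48)
        if i.sum()>5:print(y,i.sum(),np.percentile(q[i,0],[2,98]).round(1),end='; ')
    L=p[:,2]>50;print("\nlid",L.sum())
    if L.sum()>5:
        print(np.percentile(q[L],[0,5,50,95,100],axis=0).round(1).tolist(), np.polyfit(q[L,0],p[L,2],1))
        for z in range(30,80,6):
            i=(abs(p[:,2]-z)<3)&(q[:,1]<-28)&(q[:,1]>-56);print(z,i.sum(),np.percentile(q[i,0],[5,50,95]).round(1) if i.any() else'')
E
```

```text
top 1911 rect z25-48 in tray frame ((0.01583099365234375, 0.210052490234375), (52.705814361572266, 287.8110046386719), 0.00026100536342710257)
range y [-143.7 -140.4  141.8  144.1]
-140 61 [-24.6  20.3]; -126 91 [-25.   20.6]; -112 73 [-24.9  20.6]; -98 84 [-25.   20.7]; -84 90 [-25.1  21.7]; -70 81 [-25.5  21.6]; -56 12 [-26.2  -2. ]; -28 13 [-26.1  14.1]; -14 89 [-25.2  21. ]; 0 91 [-25.2  21.7]; 14 77 [-25.2  20.9]; 28 90 [-25.  21.]; 42 89 [-25.1  21.1]; 56 83 [-25.5  24.6]; 70 98 [-25.  25.]; 84 95 [-25.2  25.4]; 98 86 [-25.4  25.2]; 112 98 [-24.9  24.7]; 126 97 [-25.2  24.6]; 140 77 [-25.6  24.7]; 
lid 40
[[1.2, -62.0], [1.7, -59.7], [4.8, -41.0], [13.9, -25.0], [14.7, -23.9]] [-0.97924232 79.44303343]
30 4 [-26.1 -25.5 -24.3]
36 3 [-25.3 -24.8 -24.6]
42 0 
48 0 
54 0 
60 1 [11.1 11.1 11.1]
66 6 [ 9.6 12.  14.5]
72 11 [ 1.5  5.  13.3]
78 11 [1.5 3.2 6.2]
side 3168 rect z25-48 in tray frame ((0.9324626922607422, 0.14739990234375), (292.452392578125, 53.312538146972656), 89.9370346069336)
range y [-146.1 -145.   139.6  146.4]
-140 239 [-24.7  25.2]; -126 160 [-25.2  25.7]; -112 129 [-24.8  25.7]; -98 175 [-25.1  25.4]; -84 142 [-24.8  26.1]; -70 115 [-25.3  25.5]; -56 40 [-25.5  25.7]; -42 11 [-25.4  26. ]; -28 48 [-25.2  11.5]; -14 121 [-24.9   9.7]; 0 92 [-25.4  25.1]; 14 85 [-25.2  25.4]; 28 127 [-24.6  25. ]; 42 99 [-25.   25.4]; 56 86 [-25.3  26.6]; 70 114 [-24.7  25.9]; 84 95 [-25.3  25.8]; 98 72 [-24.9  26.6]; 112 104 [-24.7  25. ]; 126 85 [-24.9  25.4]; 140 61 [-25.4  24.4]; 
lid 121
[[1.9, -61.0], [2.6, -60.0], [11.7, -48.5], [21.0, -27.3], [23.0, -21.5]] [-1.15373945 80.7862366 ]
30 12 [-25.4 -24.6 -23.5]
36 0 
42 3 [23.7 24.8 26.2]
48 4 [20.2 21.9 23.1]
54 9 [18.1 21.  22.9]
60 11 [13.5 18.8 21.4]
66 25 [10.8 14.1 18. ]
72 15 [ 5.8  9.1 15.1]
78 23 [2.  4.1 6.1]
```

Fit is consistent: 52.7 mm wide, 288 mm from first to last pod, lid tip at z ≈ 79.
- **Tray:** centre (531.4, 0.1), yaw 10.3°.
- **Open pod:** tray y = -42, the only one with a standing lid, at about 1.1 rad.
- **Tomorrow's pod:** tray y = -84, away from the loop.

I'll align the tool with the tray and approach.

Emit:
servo_tool(
  gripper=0,
  moves=[
    {"dp": [0,0,0],"roll": 0.1375},
    {"dp": [0,0,0],"roll": 0.1375},
    {"dp": [25,-29,0],"roll": 0},
    {"dp": [25,-29,0],"roll": 0},
    {"dp": [25,-29,0],"roll": 0},
    {"dp": [25,-29,0],"roll": 0},
    {"dp": [25,-29,0],"roll": 0},
    {"dp": [25,-29,0],"roll": 0},
    {"dp": [25,-29,0],"roll": 0},
    {"dp": [25,-29,0],"roll": 0},
    {"dp": [25,-29,0],"roll": 0},
    {"dp": [25,-29,0],"roll": 0},
  ],
)

```text
clock: 1.6
ee_pos: [469.3, -230.1, 231.6]
orientation: [[0.984, 0.179, 0.0], [0.179, -0.984, -0.0], [0.0, 0.0, -1.0]]
wrist_force: [0.4, -1.0, -0.3]
opening: 0.2
grasp_force: 0.0
```

Emit:
servo_tool(
  moves=[
    {"dp": [25,-29,0],"roll": 0},
    {"dp": [25,-29,0],"roll": 0},
    {"dp": [25,-29,0],"roll": 0},
    {"dp": [25,-29,0],"roll": 0},
    {"dp": [25,-29,0],"roll": 0},
    {"dp": [25,-29,0],"roll": 0},
    {"dp": [0,0,30],"roll": 0},
    {"dp": [0,0,30],"roll": 0},
    {"dp": [0,0,30],"roll": 0},
    {"dp": [0,0,0],"roll": 0},
    {"dp": [0,0,0],"roll": 0},
  ],
)

```text
clock: 2.7
ee_pos: [585.2, -33.4, 142.0]
orientation: [[0.984, 0.179, -0.0], [0.179, -0.984, 0.0], [-0.0, -0.0, -1.0]]
wrist_force: [-0.1, -0.0, -0.4]
opening: 0.2
grasp_force: 0.0
```

```bash
cat >> h.py <<'E'
th=np.radians(10.29)
R2=np.array([[np.cos(th),-np.sin(th)],[np.sin(th),np.cos(th)]])
c0=np.array([531.4,0.1])
def rep(env):
    o=env.observe();p=np.array(o["ee_pos"])
    print(o["clock"],"tray xy",((p[:2]-c0)@R2).round(2),"z",p[2].round(2),"F",np.round(o["wrist_force"],2),"open",round(o["opening"],1))
    print("yaw err",np.degrees(np.arctan2(o["orientation"][1][0],o["orientation"][0][0])).round(2)-10.29,"tilt",np.round(np.array(o["orientation"])[:,2],3))
E
python3 -c "
from rig import env
from h import *
rep(env)"
```

```text
2.7 tray xy [ 46.98 -42.62] z 141.97 F [-0.05 -0.04 -0.35] open 0.2
yaw err 0.010000000000001563 tilt [-0.  0. -1.]
```

Emit:
servo_tool(
  moves=[
    {"dp": [1,-0.6,25],"roll": 0},
    {"dp": [0,0,25],"roll": 0},
    {"dp": [0,0,20],"roll": 0},
    {"dp": [0,0,6],"roll": 0},
    {"dp": [-6,0,0],"roll": 0},
    {"dp": [-6,0,1],"roll": 0},
    {"dp": [-5,0,2],"roll": 0},
    {"dp": [-3,0,1],"roll": 0},
    {"dp": [-3,0,1],"roll": 0},
    {"dp": [0,0,0],"roll": 0},
  ],
)

```text
clock: 3.7
ee_pos: [563.2, -37.0, 60.5]
orientation: [[0.984, 0.179, 0.0], [0.179, -0.984, -0.0], [0.0, 0.0, -1.0]]
wrist_force: [-0.2, -0.1, 0.5]
opening: -0.4
grasp_force: 0.0
```

```bash
python3 - <<'E'
from rig import env
from h import *
rep(env)
s=env.snapshot("side")
c=np.clip(s["img"][130:290,200:320,::-1]*1.6,0,255).astype(np.uint8)
cv2.imwrite("pics/push1.png",cv2.resize(c,None,fx=3.7,fy=3.7,interpolation=cv2.INTER_CUBIC))
E
```

```text
3.7 tray xy [ 24.66 -42.17] z 60.54 F [-0.19 -0.1   0.53] open -0.4
yaw err 0.0 tilt [ 0. -0. -1.]
```

View pics/push1.png

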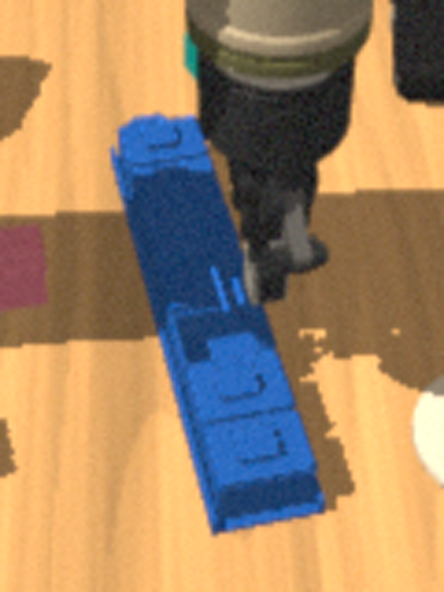

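The fingertip at crop pixel (265,285) is right beside the outer face of the standing lid at (230,285). I'll keep pushing to -x and down.

Emit:
servo_tool(
  moves=[
    {"dp": [-3,0,0.5],"roll": 0},
    {"dp": [-3,0,0.7],"roll": 0},
    {"dp": [-3,0,1],"roll": 0},
    {"dp": [-3,0,1.5],"roll": 0},
    {"dp": [-2.5,0,1.7],"roll": 0},
    {"dp": [-2.5,0,2],"roll": 0},
    {"dp": [0,0,0],"roll": 0},
  ],
)

```text
clock: 4.45
ee_pos: [546.1, -39.9, 52.5]
orientation: [[0.984, 0.179, -0.001], [0.179, -0.984, -0.0], [-0.001, -0.0, -1.0]]
wrist_force: [0.1, -0.5, 0.3]
opening: -0.1
grasp_force: 0.0
```

```bash
python3 - <<'E'
from rig import env
from h import *
rep(env)
s=env.snapshot("side")
P=cloud(s);m=blue(s,(220,150,300,280));p=P[m];q=(p[:,:2]-c0)@R2
L=(p[:,2]>46)&(abs(q[:,1]+42)<22)
print(L.sum(),np.percentile(q[L,0],[0,50,100]).round(1),np.percentile(p[L,2],[50,95,100]).round(1))
c=np.clip(s["img"][130:290,200:320,::-1]*1.6,0,255).astype(np.uint8)
cv2.imwrite("pics/push2.png",cv2.resize(c,None,fx=3.7,fy=3.7,interpolation=cv2.INTER_CUBIC))
E
```

```text
4.45 tray xy [  7.32 -42.03] z 52.52 F [ 0.13 -0.5   0.3 ] open -0.1
yaw err 0.010000000000001563 tilt [-0.001 -0.    -1.   ]
177 [-29.3  -9.7  13.7] [ 52.4 182.8 200.1]
```

View pics/push2.png

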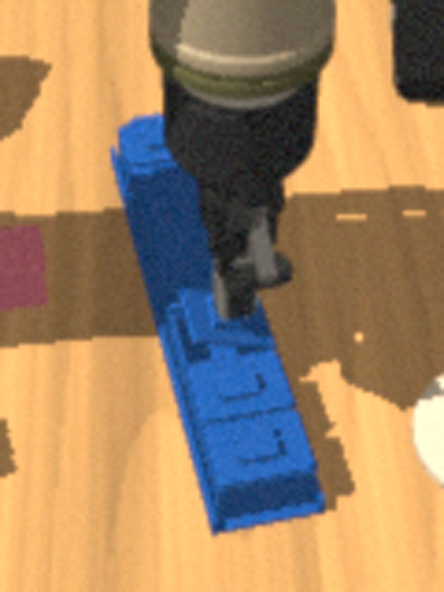

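The lid is now well down, about 0.4 rad, with the fingertip on the bar at crop (235,315). I'll press it down on the bar.

Emit:
servo_tool(
  moves=[
    {"dp": [-2,0,2],"roll": 0},
    {"dp": [-2,0,2],"roll": 0},
    {"dp": [-1.5,0,2],"roll": 0},
    {"dp": [-1,0,2],"roll": 0},
    {"dp": [-0.5,0,2],"roll": 0},
    {"dp": [0,0,1],"roll": 0},
    {"dp": [0,0,0.5],"roll": 0},
    {"dp": [0,0,0],"roll": 0},
  ],
)

```text
clock: 5.3
ee_pos: [539.8, -41.1, 41.3]
orientation: [[0.984, 0.179, -0.0], [0.179, -0.984, -0.0], [-0.0, 0.0, -1.0]]
wrist_force: [-0.6, -0.2, 0.3]
opening: 0.1
grasp_force: 0.0
```

```bash
python3 -c "
from rig import env
from h import *
rep(env)"
```

```text
5.3 tray xy [  0.89 -42.01] z 41.33 F [-0.59 -0.19  0.31] open 0.1
yaw err 0.010000000000001563 tilt [-0. -0. -1.]
```

Emit:
servo_tool(
  moves=[
    {"dp": [0,0,0.7],"roll": 0},
    {"dp": [0,0,0.5],"roll": 0},
    {"dp": [0,0,0.3],"roll": 0},
    {"dp": [0,0,0],"roll": 0},
  ],
)

```text
clock: 5.7
ee_pos: [540.0, -41.1, 41.0]
orientation: [[0.984, 0.179, 0.0], [0.179, -0.984, -0.0], [0.0, 0.001, -1.0]]
wrist_force: [-6.0, -0.8, 12.3]
opening: 0.0
grasp_force: 6.4
```

12 N against a firm stop at z = 41.0, which is the height expected for a shut lid. I'll lift straight up and check.

Emit:
servo_tool(
  moves=[
    {"dp": [0,0,-5],"roll": 0},
    {"dp": [0,0,-15],"roll": 0},
    {"dp": [0,0,-20],"roll": 0},
    {"dp": [0,15,-10],"roll": 0},
    {"dp": [0,15,0],"roll": 0},
    {"dp": [0,12,0],"roll": 0},
    {"dp": [0,0,0],"roll": 0},
  ],
)

```text
clock: 6.4
ee_pos: [547.0, -84.9, 89.3]
orientation: [[0.984, 0.176, -0.001], [0.176, -0.984, -0.001], [-0.001, 0.0, -1.0]]
wrist_force: [-0.3, -0.9, -0.4]
opening: -0.1
grasp_force: 0.0
```

```bash
python3 - <<'E'
from rig import env
from h import *
rep(env)
s=env.snapshot("side")
P=cloud(s);h=cv2.cvtColor(s["img"],cv2.COLOR_RGB2HSV)
m=blue(s,(220,150,300,280));p=P[m];q=(p[:,:2]-c0)@R2
for y in(126,84,42,0,-42,-84,-126):
    L=(p[:,2]>25)&(p[:,2]<100)&(abs(q[:,1]-y)<17)
    f=lambda a,b:np.median(p[L&(q[:,0]>a)&(q[:,0]<b),2]).round(1)
    print(y,L.sum(),f(-25,-14),f(-10,8),f(12,25))
c=np.clip(s["img"][130:290,200:320,::-1]*1.6,0,255).astype(np.uint8)
cv2.imwrite("pics/shut.png",cv2.resize(c,None,fx=3.7,fy=3.7,interpolation=cv2.INTER_CUBIC))
E
```

```text
6.4 tray xy [  0.14 -86.44] z 89.27 F [-0.27 -0.92 -0.42] open -0.1
yaw err -0.17999999999999972 tilt [-0.001 -0.001 -1.   ]
126 117 36.1 40.6 nan
84 163 36.0 40.1 36.4
42 182 36.2 40.4 nan
0 185 36.0 40.5 nan
-42 212 36.1 39.5 36.2
-84 354 36.0 40.4 36.2
-126 396 35.8 39.9 36.3
  return _methods._mean(a, axis=axis, dtype=dtype,
  ret = ret.dtype.type(ret / rcount)
```

View pics/shut.png

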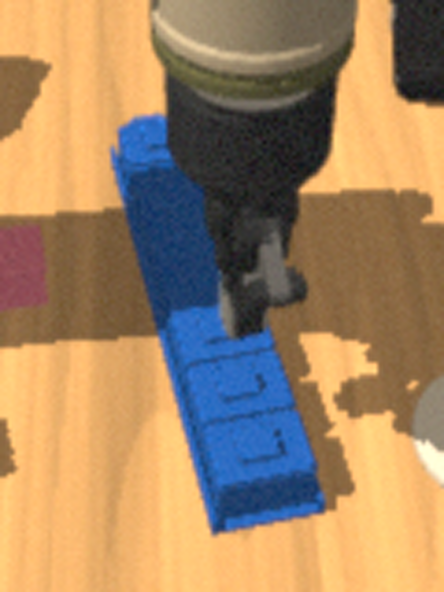

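The depth map gives 36.1 mm at the free edge of the pod at -42, the same as its shut neighbours, so that lid is shut. Next I'll come down over tomorrow's lid at tray y = -84.

Emit:
servo_tool(
  moves=[
    {"dp": [-1,-1,12],"roll": 0},
    {"dp": [0,0,12],"roll": 0},
    {"dp": [0,0,8],"roll": 0},
    {"dp": [0,0,4],"roll": 0},
    {"dp": [0,0,0],"roll": 0},
    {"dp": [0,0,0],"roll": 0},
  ],
)

```text
clock: 7.05
ee_pos: [546.3, -81.5, 54.0]
orientation: [[0.984, 0.179, 0.0], [0.179, -0.984, 0.0], [0.0, 0.0, -1.0]]
wrist_force: [-0.5, -0.1, -0.4]
opening: 0.2
grasp_force: 0.0
```

```bash
python3 -c "
from rig import env
from h import *
rep(env)"
```

```text
7.05 tray xy [ 8.000e-02 -8.292e+01] z 54.02 F [-0.47 -0.12 -0.42] open 0.2
yaw err 0.02000000000000135 tilt [ 0.  0. -1.]
```

Now a small trim, finishing about 9 mm above the bar, then hold for more than 3 s.

Emit:
servo_tool(
  moves=[
    {"dp": [-1,1,2],"roll": 0},
    {"dp": [0,0,2],"roll": 0},
    {"dp": [0,0,0],"roll": 0},
    {"dp": [0,0,0],"roll": 0},
    {"dp": [0,0,0],"roll": 0},
    {"dp": [0,0,0],"roll": 0},
    {"dp": [0,0,0],"roll": 0},
    {"dp": [0,0,0],"roll": 0},
    {"dp": [0,0,0],"roll": 0},
    {"dp": [0,0,0],"roll": 0},
    {"dp": [0,0,0],"roll": 0},
    {"dp": [0,0,0],"roll": 0},
  ],
)

```text
clock: 8.25
ee_pos: [545.3, -82.7, 49.9]
orientation: [[0.984, 0.179, 0.0], [0.179, -0.984, -0.0], [-0.0, 0.0, -1.0]]
wrist_force: [1.1, -0.3, 0.1]
opening: 0.1
grasp_force: 0.0
```

Emit:
servo_tool(
  moves=[
    {"dp": [0,0,0],"roll": 0},
    {"dp": [0,0,0],"roll": 0},
    {"dp": [0,0,0],"roll": 0},
    {"dp": [0,0,0],"roll": 0},
    {"dp": [0,0,0],"roll": 0},
    {"dp": [0,0,0],"roll": 0},
    {"dp": [0,0,0],"roll": 0},
    {"dp": [0,0,0],"roll": 0},
    {"dp": [0,0,0],"roll": 0},
    {"dp": [0,0,0],"roll": 0},
    {"dp": [0,0,0],"roll": 0},
    {"dp": [0,0,0],"roll": 0},
  ],
)

```text
clock: 9.45
ee_pos: [545.4, -82.8, 49.9]
orientation: [[0.984, 0.179, 0.0], [0.179, -0.984, -0.0], [0.0, 0.0, -1.0]]
wrist_force: [0.2, 0.6, -0.0]
opening: 0.2
grasp_force: 0.0
```

Emit:
servo_tool(
  moves=[
    {"dp": [0,0,0],"roll": 0},
    {"dp": [0,0,0],"roll": 0},
    {"dp": [0,0,0],"roll": 0},
    {"dp": [0,0,0],"roll": 0},
    {"dp": [0,0,0],"roll": 0},
    {"dp": [0,0,0],"roll": 0},
    {"dp": [0,0,0],"roll": 0},
    {"dp": [0,0,0],"roll": 0},
    {"dp": [0,0,0],"roll": 0},
    {"dp": [0,0,0],"roll": 0},
    {"dp": [0,0,0],"roll": 0},
    {"dp": [0,0,0],"roll": 0},
  ],
)

```text
clock: 10.65
ee_pos: [545.4, -82.8, 49.9]
orientation: [[0.984, 0.179, 0.0], [0.179, -0.984, -0.0], [0.0, 0.0, -1.0]]
wrist_force: [-0.1, -0.6, 0.7]
opening: -0.1
grasp_force: 0.0
```

```bash
python3 -c "
from rig import env
from h import *
rep(env)
print(env.close_job())"
```

```text
10.65 tray xy [ -1.06 -84.02] z 49.95 F [-0.1 -0.6  0.7] open -0.1
yaw err 0.010000000000001563 tilt [ 0. -0. -1.]
the job is handed in; nothing more can be done
None
```

I pushed the open lid fully shut, then held the closed fingertips about 9 mm above the middle of tomorrow's lid for about 3.4 s; the job was handed in at 10.65 s, still in that pose, and returned no verdict.

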